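Vial and slide label check at the bench magnifier

ROBOT

A 6-joint arm with a two-finger parallel gripper is mounted at the origin on the work surface. World frame = base frame: x ahead of the robot, y to its left, z up, the work surface at z = 0. Lengths are in m, angles in rad, forces in N, time in s.
With the tool pointing down it reaches from about 0.25 to 0.775 m from the base axis. Payload 4 kg.
Tool frame: the origin (TCP) lies midway between the tips of the shut fingers; the grasp point (between the pads) lies 19 mm behind it; z points along the fingers, x is the direction in which the jaws open and shut, and the axes are right-handed (so a half turn about z gives the same grasp; the last joint's range is limited). The gripper opens to 94 mm and grips with 3 to 60 N. Pads are 16 mm wide; open, the fingers measure 119 mm over their backs; the gripper's body (75 mm by 177 mm) begins 78 mm behind the grasp point.
Start: joints at [-1.276, 0.087, 1.371, -0, 1.684, -0.103], TCP at [0.213, -0.507, 0.206] pointing down, gripper open.
Joint ranges: [-3.1, 3.1], [-0.76, 2.03], [0.27, 2.55], [-1.08, 4.22], [0.17, 2.65], [-2.57, 2.57]. Speed limits (rad/s): [2.79, 2.79, 3.14, 3.14, 3.14, 3.14].

INTERFACE

Orientations are given as [roll, pitch, yaw] about the fixed x, y, z axes, in that order (R = Rz(yaw) Ry(pitch) Rx(roll)).
In Python, from bench import * gives the robot as it stands.
- The arm moves only by the tool send_rows, never from a script. Its argument "rows" is one flat list of numbers, 7 for each row, row after row: the shift along the world's x, y, z in mm, then the turn, a rotation vector about the world's x, y, z in degrees, then the opening, from 0 (shut) to 1 (fully open). A call has exactly 8 rows; each row shifts and turns the commanded pose from where the row before left it; what a row does not reach is not made up. A row lasts 1/8 s, in which the tool goes at most 62.5 mm and 10.7 degrees, less where a joint would pass 70% of its speed; a pose out of reach is approached as far as the arm can. A call is refused whole if a number of a shift passes 62.5 or a number of a turn 10.7, either way. A call with a gripper value outside its range is refused whole. The fingers move at their own pace and stop on an object; the grip force is fixed at half the most. Time passes only in rows, so rows that do not move let the fingers close, or fill a call up. It gives the time, the measured TCP pose, the force and the opening at its end, in the units of the state.
- get_obs(): the state, without advancing time (a new reading comes with each control period).
- snapshot(name): name is "scene" or "side" or "wrist"; returns a dict with "color" (384x512x3 uint8, red, green, blue), "intrinsics" (3x3 intrinsics, pixels), "rvec" (rotation vector, rad) and "tvec" (3), from world to camera coordinates, as OpenCV has them; the wrist camera has in their place "T_tool_cam" (4x4, takes a point from camera to tool coordinates, whose origin is the TCP and whose axes are the tool frame's). Camera axes: x right, y down, z forward; pixel columns grow to the right and rows downward; lengths in m; the calibration is good to about 2 mm. A picture is of the moment at which its call begins: read the wrist's pose just before it. There is no depth.
- close_job(): hands the job in, once; it reports no verdict.
The state is a dict: "time": time; "joint_positions": joint angles; "qvel": joint speeds; "joint_torque": joint torques, N m; "tool_pos": TCP position; "ee_rot": TCP orientation; "wrist_force": force on the tool from outside, world axes, zero at the start; "wrist_torque": the same for the moment, N m; "width": finger opening in m.
Only numpy, scipy, OpenCV 4.12 (cv2) and the standard library are available. Lean on these libraries where they do the work, as an engineer would, in place of code of your own. Each camera call takes 0.05 s, during which the arm holds its last target.

TASK

Set up the label check for the colleague across the bench: stand the slim capped vial upright in the collar of the magnifier stand, fully down, and let it go. Then take the one glass slide that still lies label side up (the slides already read lie face down) by the edges of its clear end, and hold it level, label up, frosted end pointing towards the stand's pillar, with the middle of the frosted end at the reading point 14 cm below the lens on the lens's axis. Finish while still holding the slide there, and leave the other slides, the solder reel and the jar where they are.

Things in the scene. Friction and masses are not known exactly. Their poses are not given: they have to be found in the camera images.
- slide: The slide to present: glass, 76 x 30 x 6 mm, 34 g, lying flat and label up at any heading on a dark steel sheet 3 mm thick. Origin: centre of its underside; +x along its length to the frosted end, +z the label face. A small step-shaped notch (8 mm along x, 7 along y) is in the +x, -y corner: seen from above with the frosted end pointing away from you, the right-hand corner.
- slide_label (a point): Middle of the slide's frosted end (whitish ground top, the last 24 mm of the length), on the label face: 26 mm from the slide's centre along its +x, 6 mm above its underside.
- slide_clear_end (a point): Point on the label face near the clear end, 30 mm from the slide's centre along its -x. The slide is grasped across its 30 mm width, by the long edges, 15 to 30 mm from its centre on this side. A brownish metal film lies on the slide's middle.
- read_a: Bystander slide of the same size on the same steel sheet, lying face down: its notch is at the left-hand (+y) corner when its frosted end (+x) points away from you. Origin: centre of its lower face, z up. Leave alone.
- read_b: A second face-down slide, as read_a. Leave alone.
- vial: Slim amber glass vial with white cap and paper band, 26 mm diameter, 74 mm tall, 45 g, standing upright on the table to the robot's left, nearer to the robot than the magnifier. Origin: centre of its underside, z up.
- magnifier: Bench magnifier, fixed: dark foot 150 x 160 x 14 mm, steel pillar, white-rimmed lens of 104 mm outer diameter whose axis runs 50 degrees below level, down towards -x. Origin: centre of the foot on the table, z up, -x roughly towards the robot. In this frame (mm): pillar (50, 0), lens centre (-20, 0, 255), nearest lens rim (-55, 0, 290), collar (-120, -55), reading point (-110, 0, 148).
- collar_floor (a point): Centre of the floor of the vial collar, 8 mm above the table. The collar is an aluminium tube, 38 mm outside, bore about 30 mm (slightly flared lip), rim 28 mm above its floor; it stands on a tongue of the magnifier's foot and is open at the top.
- lens_centre (a point): Centre of the magnifier's lens.
- reading_point (a point): The reading point: 140 mm from the lens centre down along the lens's axis, 148 mm above the table, free air. Its axes are the magnifier's.
- reel: Bystander: solder reel standing on its flange, 52 mm diameter, 40 mm high. Origin: centre of its underside. Leave alone.
- jar: Bystander: glass jar with steel lid, 48 mm diameter, 75 mm high. Origin: centre of its underside. Leave alone.
There are look-alikes about, which are no part of the job. Leave any purple or red look-alike of the slide alone.

How it is judged:
On the way, in this order (a step that is already met when the one before it is completed fails the run):
1. the vial stands fully down in the collar, upright and let go, while the slide still lies on the sheet (horizontal distance between vial and collar_floor below 0.005 m and z of vial in the frame of collar_floor below 0.003 m and angle between vial's own z axis and vertical below 0.12 rad and contact force between vial and the fingers below 0.05 N and linear speed of vial below 0.03 m/s and height (world z) of slide below 0.02 m), for 0.2 s.
2. the slide is lifted clear of the sheet, label up (height (world z) of slide above 0.05 m and angle between slide's own z axis and vertical below 0.9 rad), for 0.1 s.
At the end, for the whole second after the job is handed in: Frosted end's middle within 25 mm of the reading point, label up and level to 12 deg, pointing at the pillar to 23 deg, at rest in the fingers only, gripped over 30 mm from that middle; vial fully down in the collar, within 5 mm of its axis, upright to 7 deg (distance between slide_label and reading_point below 0.025 m and angle between slide's own z axis and vertical below 0.22 rad and angle between the x axis of slide and the x axis of magnifier, either way round below 0.4 rad and x of slide_clear_end in the frame of reading_point below -0.025 m and distance between the grasp point and slide_label above 0.03 m and contact force between slide and the fingers above 1 N and contact force between slide and magnifier below 0.1 N and linear speed of slide below 0.03 m/s and horizontal distance between vial and collar_floor below 0.005 m and z of vial in the frame of collar_floor below 0.003 m and angle between vial's own z axis and vertical below 0.12 rad); the arm keeps its last pose, push and grip.
It fails at once if another slide is moved by more than 15 mm (distance of any of read_a, read_b from where it was at the start of the episode above 0.015 m).
It fails at once if the solder reel or the jar is moved by more than 20 mm (distance of any of reel, jar from where it was at the start of the episode above 0.02 m).
It fails at once if the slide is turned label down (angle between slide's own z axis and vertical above 1.6 rad).
It also fails if it takes over 54 s, if anything falls off the work surface, if the arm or the gripper's body presses on something with over 40 N, if the wrist force passes 120 N, or if a joint passes its speed limit or range.

## Working session

There is one attempt and no reset: what is moved stays moved. The work goes in short steps, Python scripts to look and compute and a tool call to move; the robot and the scene stay as the last step left them, time stands still between calls to the robot, and variables do not carry over. Pictures are saved under pics/ and viewed, and the job is handed in when it is done.

Besides the shell and the picture viewer there is one more tool, called after "Emit:" as a command line: name --argument value ..., lists and objects as JSON in quotes. send_rows: Moves the arm, as the interface text tells. Its arguments: {"type":"object","properties":{"rows":{"type":"array","items":{"type":"number"}}},"required":["rows"]}

```bash
ls; mkdir -p pics; cat > h.py <<'E'
from bench import *
import numpy as np, cv2
from scipy.spatial.transform import Rotation as R
def snap(n,name=None):
    o=get_obs(); s=snapshot(n); s['obs']=o
    if name: cv2.imwrite(f'pics/{name}.png',s['color'][...,::-1])
    np.save(f'pics/{name}.npy',s,allow_pickle=True); return s
def load(name): return np.load(f'pics/{name}.npy',allow_pickle=True).item()
def cam(s):
    K=np.array(s['intrinsics'])
    if 'rvec' in s:
        Rm=cv2.Rodrigues(np.array(s['rvec'],float))[0]; t=np.array(s['tvec'],float).reshape(3)
    else:
        T=np.eye(4);T[:3,:3]=R.from_euler('xyz',s['obs']['ee_rot']).as_matrix();T[:3,3]=s['obs']['tool_pos']
        M=np.linalg.inv(T@np.array(s['T_tool_cam'])); Rm,t=M[:3,:3],M[:3,3]
    return K,Rm,t
def toz(s,u,v,z):
    K,Rm,t=cam(s); d=Rm.T@np.linalg.solve(K,[u,v,1]); c=-Rm.T@t
    return c+d*(z-c[2])/d[2]
def proj(s,p):
    K,Rm,t=cam(s); q=(Rm@np.atleast_2d(p).T).T+t; q=(K@q.T).T; return q[:,:2]/q[:,2:]
def crop(name,u0,v0,u1,v1,k,out):
    im=cv2.imread(f'pics/{name}.png')[v0:v1,u0:u1]; cv2.imwrite(f'pics/{out}.png',cv2.resize(im,None,fx=k,fy=k,interpolation=cv2.INTER_CUBIC))
E
python3 - <<'E'
from h import *
print(get_obs())
for n in('scene','side','wrist'):
    s=snap(n,n+'0'); K,Rm,t=cam(s); print(n,K.tolist(),(-Rm.T@t).round(3))
    if n=='wrist': print(s['T_tool_cam'])
E
```

```text
pics
{'time': 0.0, 'joint_positions': array([-1.27606771e+00,  8.79154715e-02,  1.37222688e+00, -2.00188128e-05,
        1.68360393e+00, -1.03082200e-01]), 'qvel': array([ 7.43372087e-05,  8.15269887e-04,  1.02325188e-03,  2.19390795e-03,
        1.71993988e-03, -3.29650104e-04]), 'joint_torque': array([-2.16914882e-04, -3.40176558e+01, -3.02429402e+01,  7.17938505e-02,
        3.29637690e-02, -1.63897462e-04]), 'tool_pos': array([ 0.21290935, -0.50652644,  0.20433968]), 'ee_rot': array([-3.14139084e+00,  2.14424272e-03, -1.17298753e+00]), 'wrist_force': array([ 0.0500026 ,  0.45482667, -0.54185933]), 'wrist_torque': array([-0.01294846, -0.02208288,  0.00609381]), 'width': 0.09362854143703662}
scene [[353.94046533215015, 0.0, 250.7663365479068], [0.0, 353.94046533215015, 194.19057699191157], [0.0, 0.0, 1.0]] [ 1.252 -0.155  1.172]
side [[421.77799556835726, 0.0, 258.2379364848446], [0.0, 421.77799556835726, 194.62705149262902], [0.0, 0.0, 1.0]] [ 0.34  -0.828  1.142]
wrist [[319.0821756649236, 0.0, 258.99674219619106], [0.0, 319.0821756649236, 191.9575749979799], [0.0, 0.0, 1.0]] [ 0.291 -0.474  0.383]
[[ 9.99999919e-01  7.50960347e-05 -3.95932766e-04 -2.14262183e-04]
 [ 4.15209430e-05  9.58055773e-01  2.86581811e-01 -8.41793831e-02]
 [ 4.00846830e-04 -2.86581804e-01  9.58055692e-01 -1.78695829e-01]
 [ 0.00000000e+00  0.00000000e+00  0.00000000e+00  1.00000000e+00]]
```

View pics/scene0.png

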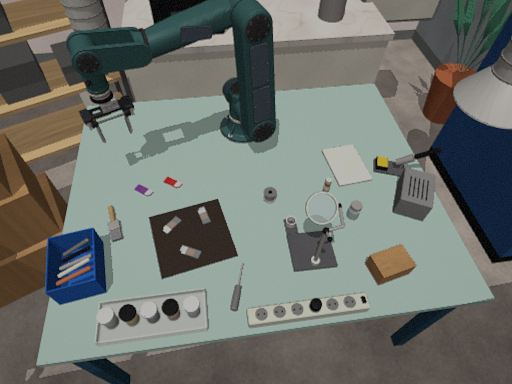

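View pics/side0.png

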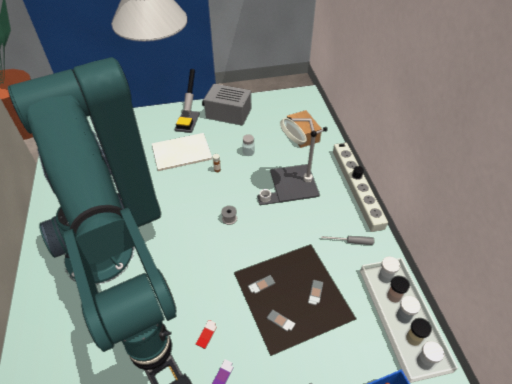

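View pics/wrist0.png

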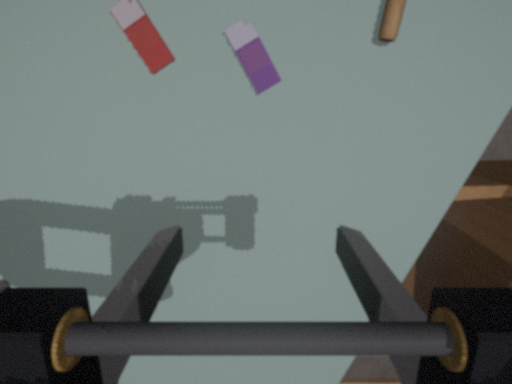

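The pictures show three slides on the sheet: scene (172,225), (204,214) and (190,252). There are red and purple look-alikes at (172,182) and (143,189). The amber vial is at scene (326,185) and the collar at (291,223). The reel is at (270,194) and the jar at (356,209). I'll enlarge these areas.

```bash
python3 - <<'E'
from h import *
crop('scene0',145,195,245,270,8,'c1')
crop('side0',230,250,350,340,6,'c2')
crop('scene0',255,165,375,275,5,'c3')
crop('side0',190,110,330,220,5,'c4')
E
```

```text
(no output)
```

View pics/c1.png

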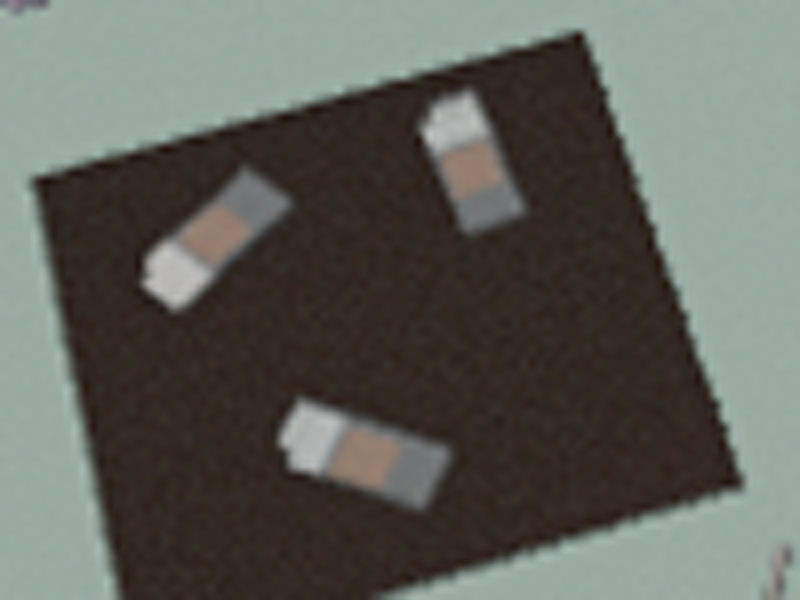

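View pics/c2.png

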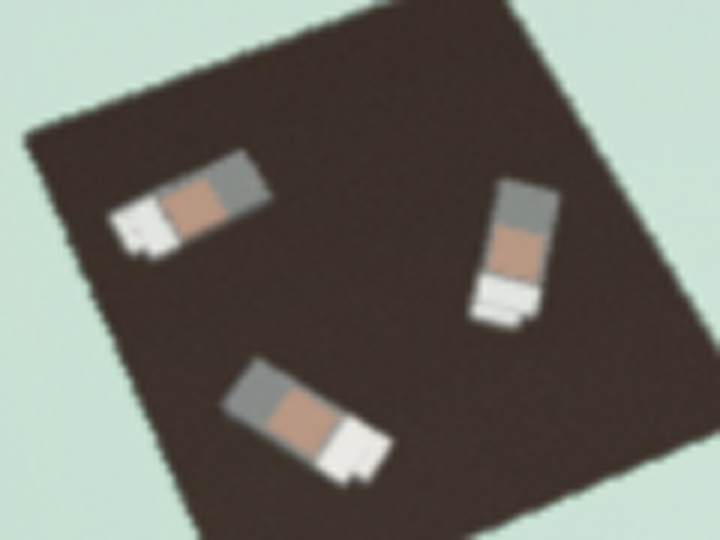

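View pics/c3.png

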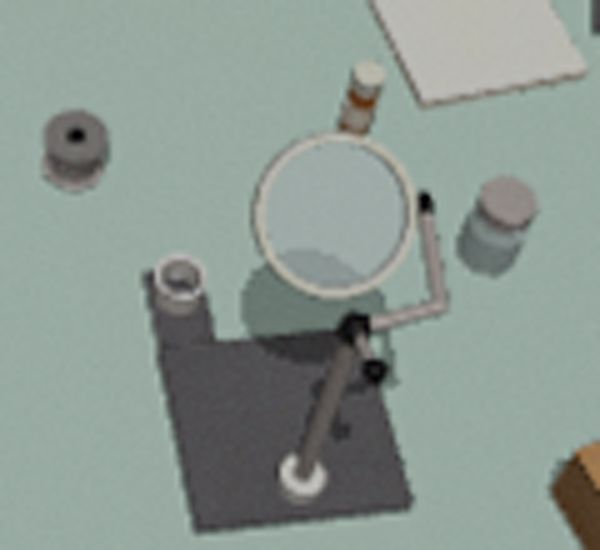

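View pics/c4.png

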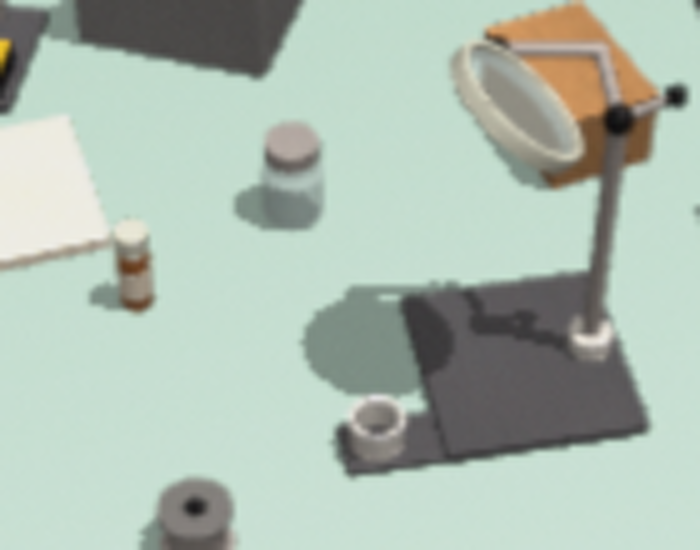

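The notch handedness picks out the slide at scene (172,225), side (281,320), because its notch is on the right-hand corner. The other two have it on the left, so they lie face down. Next I'll compute the poses.

```bash
cat > fit.py <<'E'
from h import *
from scipy.optimize import least_squares
sc,si=load('scene0'),load('side0')
S=lambda u,v,c:(c[0]+u/c[2]-.5+.5/c[2],c[1]+v/c[2]-.5+.5/c[2])
C1=(145,195,8);C2=(230,250,6);C3=(255,165,5);C4=(190,110,5)
def T(p,m): 
    c,s=np.cos(p[2]),np.sin(p[2]); m=np.atleast_2d(m)/1000
    return np.c_[p[0]+c*m[:,0]-s*m[:,1],p[1]+s*m[:,0]+c*m[:,1],m[:,2]]
def fit(obs,x0,nm):
    f=lambda p:np.concatenate([(proj(s,T(p,m))[0]-uv) for s,m,uv in obs])
    r=least_squares(f,x0,loss='soft_l1'); print(nm,r.x.round(4),np.degrees(r.x[2]).round(1) if len(r.x)>2 else '','\n',r.fun.reshape(-1,2).round(1).tolist()); return r.x
if __name__=='__main__':
    mg=[(sc,(-120,-55,36),S(180,276,C3)),(si,(-120,-55,36),S(377,415,C4)),
    (sc,(75,-80,14),S(197,527,C3)),(sc,(75,80,14),S(412,505,C3)),
    (si,(75,-80,14),S(645,427,C4)),(si,(-75,-80,14),S(442,450,C4)),(si,(-75,80,14),S(403,300,C4)),
    (sc,(-20,0,255),S(334,215,C3)),(si,(-20,0,255),S(519,104,C4))]
    fit(mg,[.6,.2,0],'mag')
    V=[(sc,(0,0,74),S(368,73,C3)),(si,(0,0,74),S(131,233,C4)),(si,(0,0,0),S(140,303,C4)),(sc,(0,0,0),S(354,127,C3))]
    fv=lambda p:np.concatenate([proj(s,[p[0],p[1],m[2]/1000])[0]-uv for s,m,uv in V])
    r=least_squares(fv,[.4,.2]);print('vial',r.x.round(4),r.fun.round(1))
    sl=[(sc,(-38,-15,9),S(247,165,C1)),(sc,(-38,15,9),S(293,203,C1)),(sc,(38,15,9),S(178,312,C1)),
        (si,(-38,-15,9),S(222,404,C2)),(si,(-38,15,9),S(258,358,C2)),(si,(38,15,9),S(394,440,C2)),
        (sc,(14,0,9),S(193,252,C1)),(si,(14,0,9),S(328,438,C2))]
    for yaw in(0,1.5,3,-1.5): fit(sl,[.4,-.2,yaw],'slide')
    for n,a in [('reel',(sc,S(76,135,C3),.04)),('reel',(si,S(195,502,C4),.04)),('jar',(sc,S(508,203,C3),.075)),('jar',(si,S(292,142,C4),.075)),
      ('read1',(sc,S(472,165,C1),.009)),('read2',(sc,S(367,455,C1),.009)),('sheetcorn',(sc,S(35,180,C1),.003)),('sheetcorn',(sc,S(582,32,C1),.003))]:
        print(n,toz(a[0],*a[1],a[2]).round(3))
E
python3 fit.py
```

```text
mag [ 0.6876  0.1662 -0.0312] -1.8 
 [[0.3, -0.2], [-0.5, 0.0], [-0.9, 0.4], [0.5, 0.4], [1.2, -0.4], [0.3, 0.8], [-0.8, -1.4], [-0.1, 0.1], [-0.6, 0.4]]
vial [0.4233 0.2934] [ 0.1  0.2 -0.1 -0.4 -0.5 -0.2 -0.5  0.6]
slide [ 0.511  -0.3384 -0.8066] -46.2 
 [[-0.0, 0.8], [-0.2, 0.1], [-0.2, -0.1], [-0.3, -0.0], [-0.6, -0.5], [-0.6, 0.0], [-0.3, 1.0], [0.4, -0.0]]
slide [ 0.511  -0.3384 -0.8066] -46.2 
 [[-0.0, 0.8], [-0.2, 0.1], [-0.2, -0.1], [-0.3, -0.0], [-0.6, -0.5], [-0.6, 0.0], [-0.3, 1.0], [0.4, -0.0]]
slide [ 0.511  -0.3384  5.4766] 313.8 
 [[-0.0, 0.8], [-0.2, 0.1], [-0.2, -0.1], [-0.3, -0.0], [-0.6, -0.5], [-0.6, 0.0], [-0.3, 1.0], [0.4, -0.0]]
slide [ 0.511  -0.3384 -0.8066] -46.2 
 [[-0.0, 0.8], [-0.2, 0.1], [-0.2, -0.1], [-0.3, -0.0], [-0.6, -0.5], [-0.6, 0.0], [-0.3, 1.0], [0.4, -0.0]]
reel [0.428 0.058 0.04 ]
reel [0.431 0.061 0.04 ]
jar [0.559 0.364 0.075]
jar [0.557 0.363 0.075]
read1 [ 0.485 -0.213  0.009]
read2 [ 0.635 -0.27   0.009]
sheetcorn [ 0.461 -0.424  0.003]
sheetcorn [ 0.408 -0.153  0.003]
```

Estimates in world coordinates:

| Item | Position | Heading |
|---|---|---|
| Vial | (0.423, 0.293) | – |
| Collar | (0.566, 0.115) | – |
| Slide | (0.511, -0.338) | -46° |
| Reading point | (0.578, 0.170, 0.148) | -1.8° |

I'll move to above the vial with the tool yaw turned to about 117°, so the gripper body stays clear of the lens.

Emit:
send_rows --rows '[13, 50, 6, 0, 0, 10.5, 1, 13, 50, 6, 0, 0, 10.5, 1, 13, 50, 6, 0, 0, 10.5, 1, 13, 50, 6, 0, 0, 10.5, 1, 13, 50, 6, 0, 0, 10.5, 1, 13, 50, 6, 0, 0, 10.5, 1, 13, 50, 6, 0, 0, 10.5, 1, 13, 50, 6, 0, 0, 10.5, 1]'

```text
time: 1.15
tool_pos: [0.317, -0.1054, 0.2535]
ee_rot: [3.141, -0.001, 0.299]
wrist_force: [0.4, -1.1, 0.4]
width: 0.0942
```

Emit:
send_rows --rows '[13, 50, 0, 0, 0, 10.5, 1, 13, 50, 0, 0, 0, 10.5, 1, 13, 50, 0, 0, 0, 10.5, 1, 13, 50, 0, 0, 0, 10.5, 1, 13, 50, 0, 0, 0, 10.5, 1, 13, 50, 0, 0, 0, 10.5, 1, 13, 50, 0, 0, 0, 10.5, 1, 13, 50, 0, 0, 0, 10.5, 1]'

```text
time: 2.15
tool_pos: [0.4211, 0.2947, 0.2531]
ee_rot: [-3.141, 0.0, 1.766]
wrist_force: [1.2, -0.1, -0.5]
width: 0.0937
```

```bash
python3 - <<'E'
from h import *
s=snap('wrist','w1');o=s['obs'];print(o['time'],o['tool_pos'],o['ee_rot'],o['joint_positions'])
print(proj(s,[[.4233,.2934,0],[.4233,.2934,.074],[.566,.115,.036]]))
E
```

```text
2.15 [0.4210613  0.29465355 0.25313009] [-3.14131277e+00  3.16363816e-04  1.76561440e+00] [ 5.00375005e-01  2.42684382e-03  1.36530156e+00 -2.22094614e-04
  1.77422634e+00 -1.26528418e+00]
[[257.5335614  161.71698386]
 [257.25092734 174.23112538]
 [108.47708217 243.31435683]]
```

View pics/w1.png

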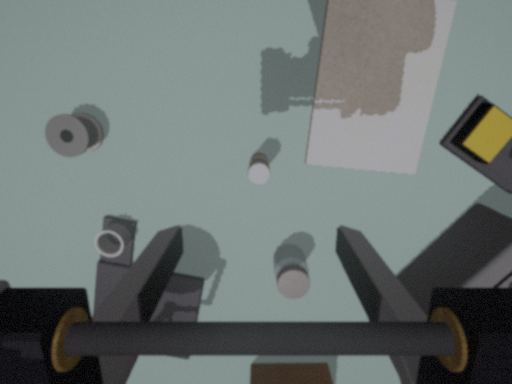

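The vial's cap is at (259,174) and the collar rim at (110,243), both within 2 px of prediction. I'll descend on the vial and turn the yaw another 10°.

```bash
python3 - <<'E'
from h import *
s=load('w1');crop('w1',80,140,290,300,3.8,'c5')
print(toz(s,259,174,.074),toz(s,110,243,.036))
E
```

```text
[0.42264243 0.29532253 0.074     ] [0.5651277  0.11700211 0.036     ]
```

View pics/c5.png

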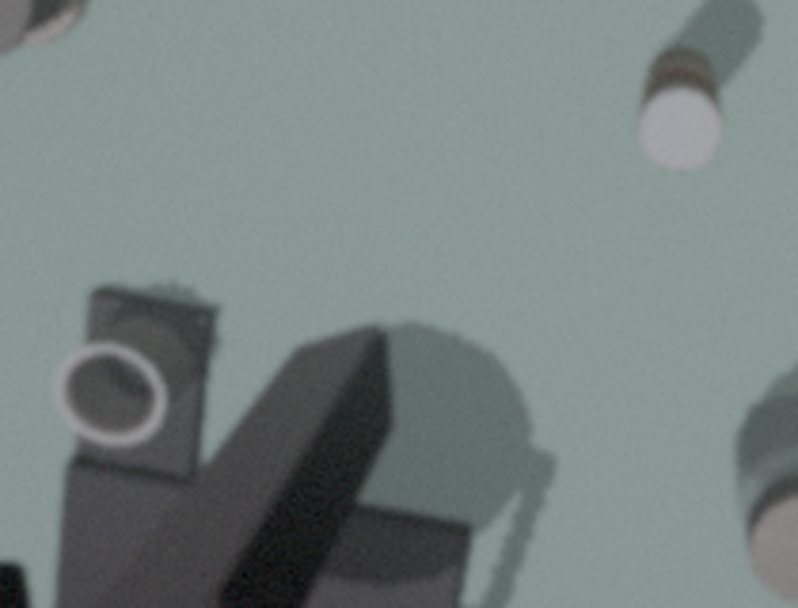

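Emit:
send_rows --rows '[0, 0, 0, 0, 0, 10, 1, 0, 0, -20, 0, 0, 0, 1, 0, 0, -25, 0, 0, 0, 1, 0, 0, -25, 0, 0, 0, 1, 0, 0, -25, 0, 0, 0, 1, 0, 0, -20, 0, 0, 0, 1, 0, 0, -20, 0, 0, 0, 1, 0, 0, 0, 0, 0, 0, 1]'

```text
time: 3.2
tool_pos: [0.4196, 0.292, 0.1163]
ee_rot: [-3.137, 0.001, 1.933]
wrist_force: [-0.5, 0.7, -0.2]
width: 0.0939
```

```bash
python3 - <<'E'
from h import *
for n in ('wrist','scene','side'):
    s=snap(n,n+'2')
o=s['obs'];print(o['time'],o['tool_pos'],o['ee_rot'])
crop('side2',150,70,350,230,4,'c6')
E
```

```text
3.3 [0.42115526 0.29285015 0.11884887] [ 3.14150868e+00 -8.60364812e-05  1.93333319e+00]
```

View pics/wrist2.png

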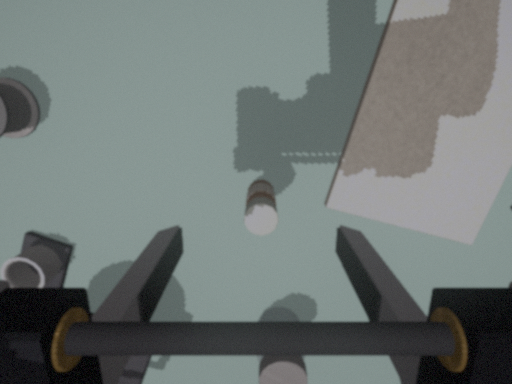

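View pics/c6.png

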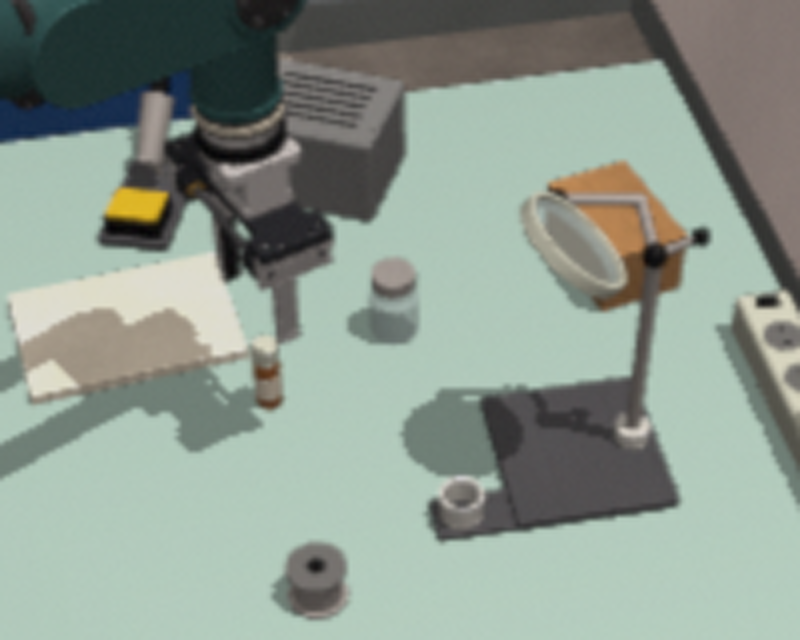

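```bash
python3 - <<'E'
from h import *
s=load('wrist2')
o=s['obs'];print(o['tool_pos']); crop('wrist2',230,170,300,250,7,'c7')
print(toz(s,261,219.5,.074))
E
```

```text
[0.41962947 0.29195518 0.11632439]
[0.4224388  0.29491794 0.074     ]
```

View pics/c7.png

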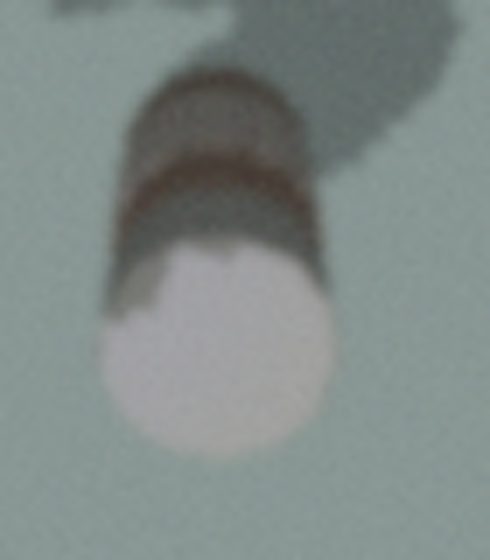

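Emit:
send_rows --rows '[1.5, 1.5, -15, 0, 0, 0, 1, 0, 0, -15, 0, 0, 0, 1, 0, 0, -16, 0, 0, 0, 1, 0, 0, -16, 0, 0, 0, 1, 0, 0, -15, 0, 0, 0, 1, 0, 0, 0, 0, 0, 0, 1, 0, 0, 0, 0, 0, 0, 0.1, 0, 0, 0, 0, 0, 0, 0.1]'

```text
time: 4.35
tool_pos: [0.4232, 0.2948, 0.0424]
ee_rot: [3.14, -0.0, 1.934]
wrist_force: [0.3, 0.2, -1.0]
width: 0.0774
```

Emit:
send_rows --rows '[0, 0, 0, 0, 0, 0, 0.1, 0, 0, 0, 0, 0, 0, 0.1, 0, 0, 0, 0, 0, 0, 0.1, 0, 0, 0, 0, 0, 0, 0.1, 0, 0, 0, 0, 0, 0, 0.1, 0, 0, 0, 0, 0, 0, 0.1, 0, 0, 0, 0, 0, 0, 0.1, 0, 0, 0, 0, 0, 0, 0.1]'

```text
time: 5.35
tool_pos: [0.4225, 0.2944, 0.0415]
ee_rot: [-3.141, -0.0, 1.934]
wrist_force: [-0.3, -0.2, -0.1]
width: 0.0252
```

```bash
python3 - <<'E'
from h import *
for n in ('wrist','side'):
    s=snap(n,n+'3')
o=s['obs'];print(o['time'],o['tool_pos'],o['ee_rot'],o['width'],o['wrist_force'])
crop('side3',170,80,290,200,5,'c8')
E
```

```text
5.4 [0.42254813 0.29442023 0.04148536] [-3.14156113e+00 -9.43927382e-05  1.93366706e+00] 0.02549821339839278 [0.28092042 0.274862   0.06524129]
```

View pics/c8.png

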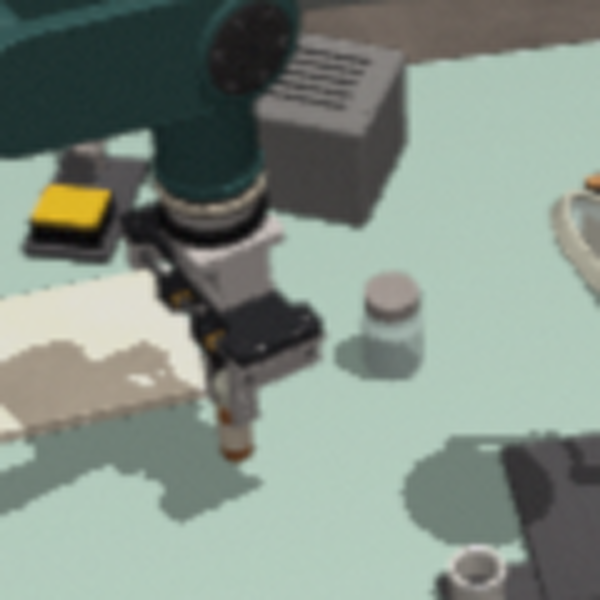

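View pics/wrist3.png

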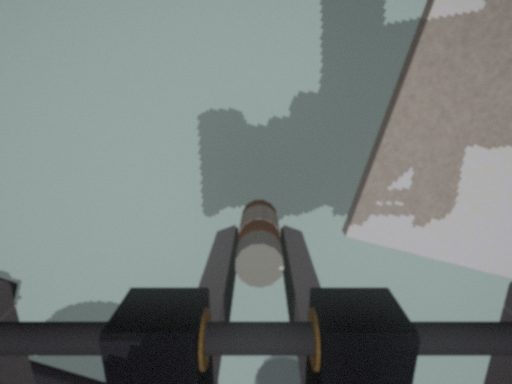

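Gripped, with a 25 mm opening and the vial upright between the pads. I'll lift and carry it over the collar.

Emit:
send_rows --rows '[0, 0, 15, 0, 0, 0, 0.1, 0, 0, 25, 0, 0, 0, 0.1, 0, 0, 25, 0, 0, 0, 0.1, 10, -12, 5, 0, 0, 0, 0.1, 25, -32, 0, 0, 0, 0, 0.1, 25, -32, 0, 0, 0, 0, 0.1, 25, -32, 0, 0, 0, 0, 0.1, 25, -32, 0, 0, 0, 0, 0.1]'

```text
time: 6.45
tool_pos: [0.5333, 0.1522, 0.1108]
ee_rot: [-3.141, 0.0, 1.933]
wrist_force: [-0.5, 0.0, -0.4]
width: 0.0253
```

Emit:
send_rows --rows '[20, -25, 0, 0, 0, 0, 0.1, 12.6, -13.4, 0, 0, 0, 0, 0.1, 0, 0, -5, 0, 0, 0, 0.1, 0, 0, -5, 0, 0, 0, 0.1, 0, 0, -5, 0, 0, 0, 0.1, 0, 0, 0, 0, 0, 0, 0.1, 0, 0, 0, 0, 0, 0, 0.1, 0, 0, 0, 0, 0, 0, 0.1]'

```text
time: 7.45
tool_pos: [0.5653, 0.1162, 0.0969]
ee_rot: [3.141, 0.0, 1.934]
wrist_force: [1.1, 0.9, -0.3]
width: 0.0253
```

```bash
python3 - <<'E'
from h import *
for n in ('wrist','side','scene'):
    s=snap(n,n+'4')
o=s['obs'];print(o['time'],o['tool_pos'],o['ee_rot'],o['width'],o['wrist_force'])
crop('side4',190,100,350,220,5,'c9')
crop('scene4',235,145,385,265,5,'c10')
E
```

```text
7.55 [0.56532329 0.11609772 0.09685007] [3.14099517e+00 9.46933695e-05 1.93379419e+00] 0.025316728063473272 [ 0.81354821 -0.01554293 -0.54583963]
```

View pics/c9.png

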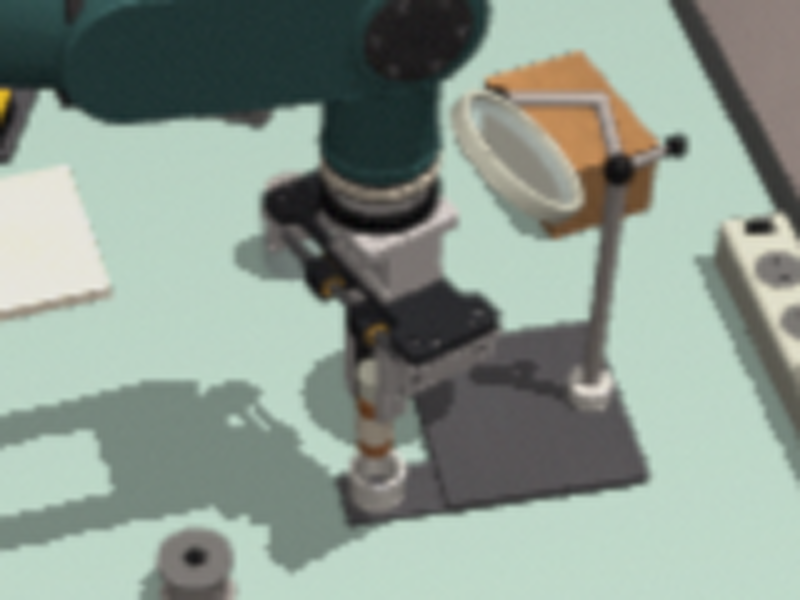

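View pics/c10.png

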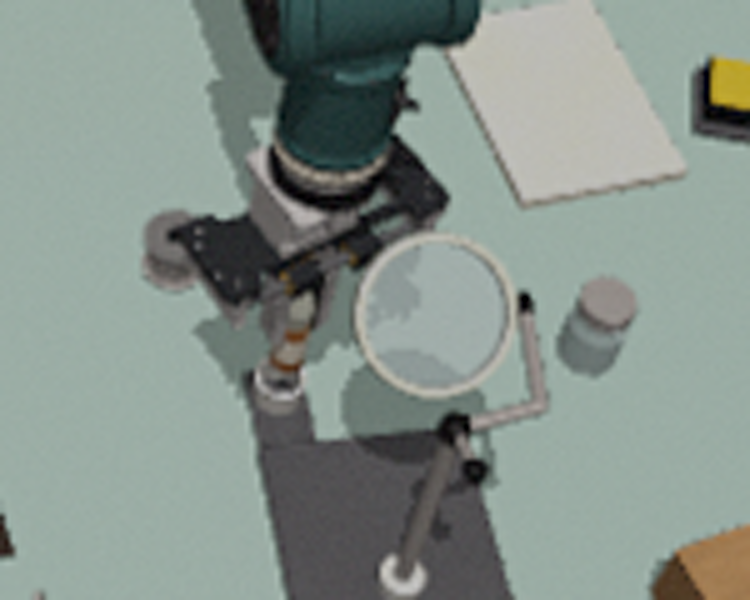

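View pics/wrist4.png

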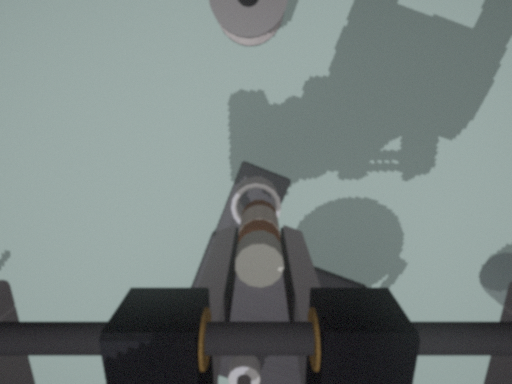

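```bash
python3 - <<'E'
from h import *
crop('wrist4',215,170,305,240,8,'c11')
s=load('wrist4');print(s['obs']['tool_pos'])
a=np.linspace(0,2*np.pi,9)[:-1]
t=s['obs']['tool_pos']
f=lambda q:((q-[215,170]+.5)*8).round(0).tolist()
print('rim pred',f(proj(s,[[.566,.115,.036],[.5652,.116,.036]])))
print('bottom',f(proj(s,[[t[0],t[1],.0555]])))
E
```

```text
[0.56529779 0.11624612 0.09688354]
rim pred [[339.0, 296.0], [351.0, 292.0]]
bottom [[353.0, 364.0]]
```

View pics/c11.png

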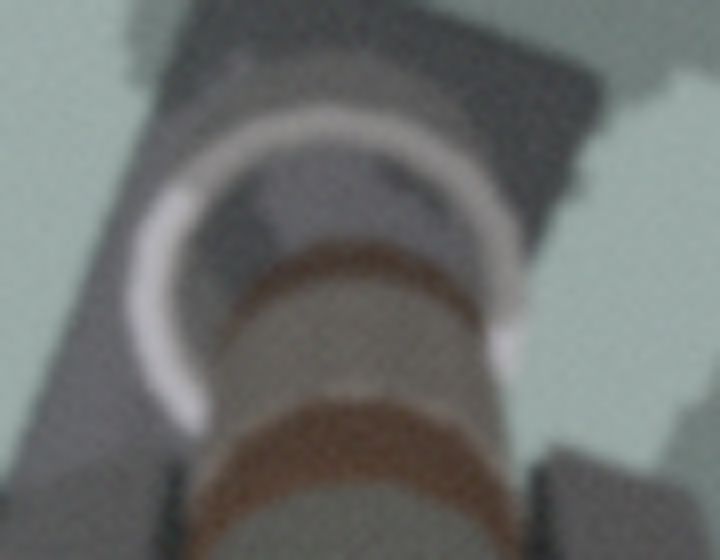

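The collar rim centre is about 3 mm left of the vial in the wrist view (crop x 324 against 357). I'll correct and look again lower down.

Emit:
send_rows --rows '[1, -2.6, 0, 0, 0, 0, 0.1, 0, 0, -6, 0, 0, 0, 0.1, 0, 0, -6, 0, 0, 0, 0.1, 0, 0, 0, 0, 0, 0, 0.1, 0, 0, 0, 0, 0, 0, 0.1, 0, 0, 0, 0, 0, 0, 0.1, 0, 0, 0, 0, 0, 0, 0.1, 0, 0, 0, 0, 0, 0, 0.1]'

```text
time: 8.6
tool_pos: [0.5662, 0.1134, 0.0847]
ee_rot: [3.141, -0.0, 1.934]
wrist_force: [-0.9, 0.0, -0.5]
width: 0.0254
```

```bash
python3 - <<'E'
from h import *
for n in('wrist','side','scene'): s=snap(n,n+'5')
crop('wrist5',215,170,305,240,8,'c12')
a=cv2.imread('pics/side5.png')[150:210,245:305];b=cv2.imread('pics/scene5.png')[195:255,265:325]
cv2.imwrite('pics/c13.png',cv2.resize(np.hstack([a,b]),None,fx=6.6,fy=6.6,interpolation=cv2.INTER_CUBIC))
s=load('wrist5');t=s['obs']['tool_pos'];print(t)
E
```

```text
[0.56624631 0.11343077 0.08465854]
```

View pics/c12.png

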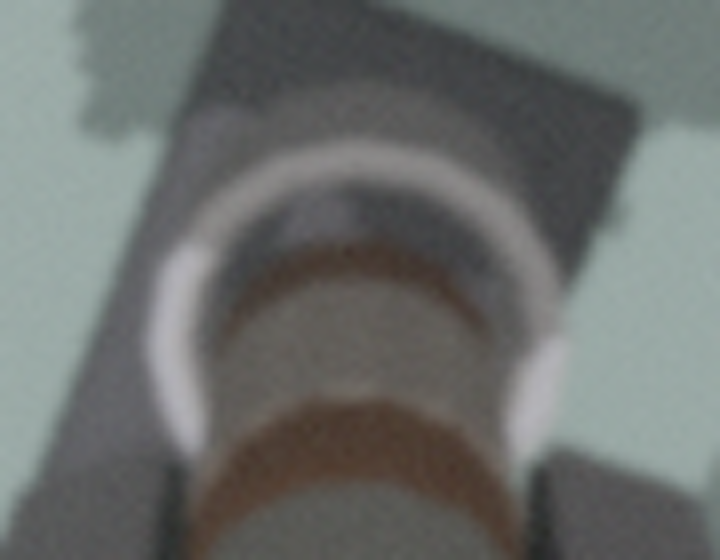

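View pics/c13.png

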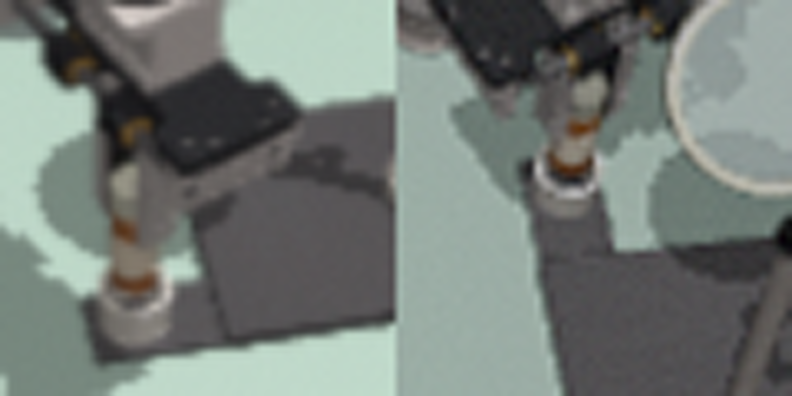

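```bash
python3 - <<'E'
from h import *
s=load('wrist5');t=s['obs']['tool_pos']; y=R.from_euler('xyz',s['obs']['ee_rot']).as_matrix()[:,1];print('tool y',y)
f=lambda q:((q-[215,170]+.5)*8).round(0).tolist()
for d in(0,.001,-.001):
    c=np.array([t[0],t[1],0])
    for z,r in((.036,.019),(.036,.015),(.0432,.0125)):
        p=c+[0,0,z]+(-r*y); p2=c+[0,0,z]+(d-r)*y
        print(d,z,r,f(proj(s,[p,p2])))
E
```

```text
tool y [9.34868155e-01 3.54995019e-01 2.64863485e-04]
0 0.036 0.019 [[353.0, 144.0], [353.0, 144.0]]
0 0.036 0.015 [[353.0, 185.0], [353.0, 185.0]]
0 0.0432 0.0125 [[353.0, 235.0], [353.0, 235.0]]
0.001 0.036 0.019 [[353.0, 144.0], [353.0, 154.0]]
0.001 0.036 0.015 [[353.0, 185.0], [353.0, 195.0]]
0.001 0.0432 0.0125 [[353.0, 235.0], [353.0, 245.0]]
-0.001 0.036 0.019 [[353.0, 144.0], [353.0, 133.0]]
-0.001 0.036 0.015 [[353.0, 185.0], [353.0, 175.0]]
-0.001 0.0432 0.0125 [[353.0, 235.0], [353.0, 224.0]]
```

Emit:
send_rows --rows '[-0.6, -0.2, 0, 0, 0, 0, 0.1, 0, 0, -4, 0, 0, 0, 0.1, 0, 0, -4, 0, 0, 0, 0.1, 0, 0, -4, 0, 0, 0, 0.1, 0, 0, -4, 0, 0, 0, 0.1, 0, 0, -4, 0, 0, 0, 0.1, 0, 0, 0, 0, 0, 0, 0.1, 0, 0, 0, 0, 0, 0, 0.1]'

```text
time: 9.75
tool_pos: [0.5657, 0.1132, 0.0646]
ee_rot: [3.141, -0.0, 1.934]
wrist_force: [0.8, -0.4, 0.1]
width: 0.0252
```

Emit:
send_rows --rows '[0, 0, -3, 0, 0, 0, 0.1, 0, 0, -3, 0, 0, 0, 0.1, 0, 0, -3, 0, 0, 0, 0.1, 0, 0, -3, 0, 0, 0, 0.1, 0, 0, -2, 0, 0, 0, 0.1, 0, 0, 0, 0, 0, 0, 0.1, 0, 0, 0, 0, 0, 0, 0.1, 0, 0, 0, 0, 0, 0, 0.1]'

```text
time: 10.75
tool_pos: [0.5657, 0.1132, 0.0507]
ee_rot: [3.141, -0.0, 1.934]
wrist_force: [0.1, 0.2, -0.7]
width: 0.0254
```

```bash
python3 - <<'E'
from h import *
for n in('wrist','side','scene'): s=snap(n,n+'6')
a=cv2.imread('pics/side6.png')[150:210,245:305];b=cv2.imread('pics/scene6.png')[195:255,265:325]
cv2.imwrite('pics/c14.png',cv2.resize(np.hstack([a,b]),None,fx=6.6,fy=6.6,interpolation=cv2.INTER_CUBIC))
print(s['obs']['tool_pos'],s['obs']['wrist_force'],s['obs']['wrist_torque'])
E
```

```text
[0.56563705 0.11322671 0.050634  ] [-0.60451339 -0.16088748 -0.08349484] [ 0.02909151 -0.16725227  0.03686047]
```

View pics/c14.png

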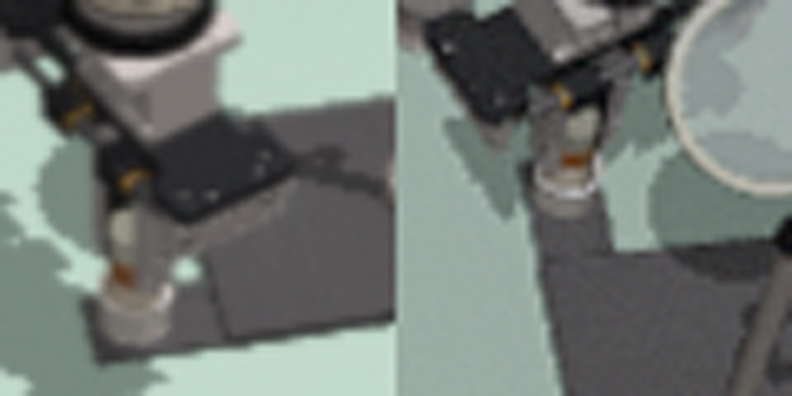

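It went in with no contact force. I'll lower the last bit until it touches, then release.

Emit:
send_rows --rows '[0, 0, -1, 0, 0, 0, 0.1, 0, 0, -1, 0, 0, 0, 0.1, 0, 0, 0, 0, 0, 0, 0.1, 0, 0, 0, 0, 0, 0, 0.1, 0, 0, 0, 0, 0, 0, 0.3, 0, 0, 0, 0, 0, 0, 0.5, 0, 0, 0, 0, 0, 0, 0.6, 0, 0, 0, 0, 0, 0, 0.6]'

```text
time: 11.9
tool_pos: [0.5654, 0.1132, 0.0482]
ee_rot: [-3.141, -0.0, 1.934]
wrist_force: [0.7, -0.2, -0.3]
width: 0.054
```

Emit:
send_rows --rows '[0, 0, 0, 0, 0, 0, 0.6, 0, 0, 10, 0, 0, 0, 0.6, 0, 0, 20, 0, 0, 0, 0.6, 0, 0, 25, 0, 0, 0, 0.6, 0, 0, 25, 0, 0, 0, 0.6, -10, 0, 20, 0, 0, 0, 0.6, -20, 0, 0, 0, 0, 0, 0.6, -20, 0, 0, 0, 0, 0, 0.6]'

```text
time: 12.9
tool_pos: [0.5147, 0.1133, 0.1494]
ee_rot: [3.141, 0.0, 1.934]
wrist_force: [0.9, -0.4, -0.5]
width: 0.0562
```

```bash
python3 - <<'E'
from h import *
for n in('wrist','side','scene'): s=snap(n,n+'7')
a=cv2.imread('pics/side7.png')[150:210,245:305];b=cv2.imread('pics/scene7.png')[195:255,265:325]
cv2.imwrite('pics/c15.png',cv2.resize(np.hstack([a,b]),None,fx=6.6,fy=6.6,interpolation=cv2.INTER_CUBIC))
print(s['obs']['tool_pos'],s['obs']['wrist_force'],s['obs']['joint_positions'])
w=load('wrist7'); print('wrist pred top',proj(w,[[.566,.1135,.082],[.566,.115,.082]]))
for n in('side7','scene7'):
  q=load(n)
  print(n,proj(q,[[.566,.1135,.082],[.566,.115,.082],[.566,.115,.036]]))
E
```

```text
[0.51391875 0.11338653 0.14927981] [0.13860173 0.40364563 0.45854711] [ 1.09267157e-01  5.23048385e-02  1.51923414e+00  1.92685598e-04
  1.56999826e+00 -1.82496237e+00]
wrist pred top [[237.62607649 256.78347684]
 [239.27354675 257.34202635]]
side7 [[264.74915566 184.02534752]
 [264.65270491 183.70689961]
 [264.47714717 192.61225436]]
scene7 [[291.8928348  212.97702064]
 [292.29072228 212.93212562]
 [290.95699042 219.59775575]]
```

View pics/c15.png

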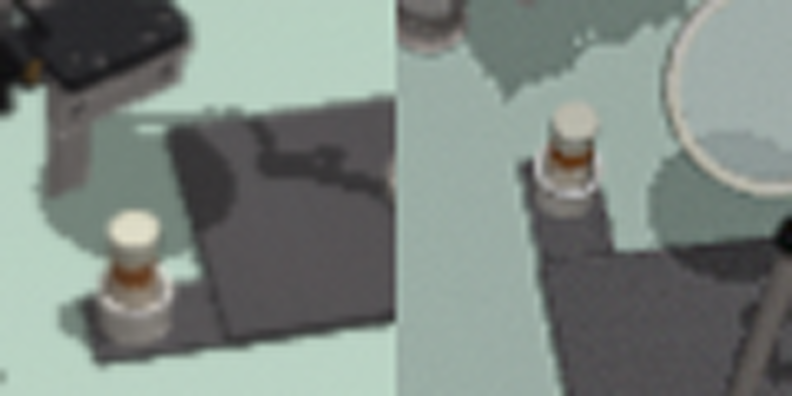

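View pics/wrist7.png

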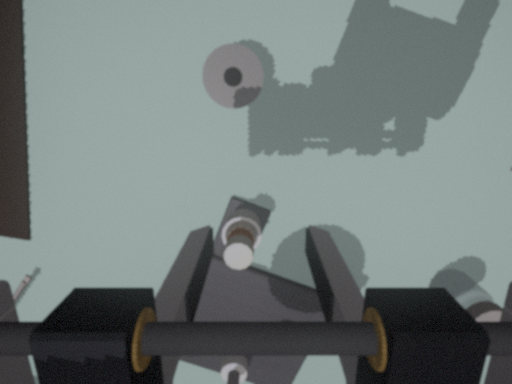

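The vial is seated upright: its cap is at side (265,184), as predicted for fully down. Next I'll move over the slide's clear end and turn the yaw to 43.8°.

Emit:
send_rows --rows '[-2, -54, 5, 0, 0, -8.4, 0.6, -2, -54, 5, 0, 0, -8.4, 0.6, -2, -54, 0, 0, 0, -8.4, 0.6, -2, -54, 0, 0, 0, -8.4, 0.6, -2, -54, 0, 0, 0, -8.4, 0.6, -2, -54, 0, 0, 0, -8.4, 0.6, -3, -54, 0, 0, 0, -8.4, 0.6, -3, -58, 0, 0, 0, -8.4, 0.6]'

```text
time: 14.05
tool_pos: [0.4978, -0.3249, 0.1586]
ee_rot: [3.141, -0.0, 0.756]
wrist_force: [-0.0, -0.2, 0.5]
width: 0.0562
```

Emit:
send_rows --rows '[0, 0, -20, 0, 0, 0, 0.6, 0, 0, -20, 0, 0, 0, 0.6, 0, 0, 0, 0, 0, 0, 0.6, 0, 0, 0, 0, 0, 0, 0.6, 0, 0, 0, 0, 0, 0, 0.6, 0, 0, 0, 0, 0, 0, 0.6, 0, 0, 0, 0, 0, 0, 0.6, 0, 0, 0, 0, 0, 0, 0.6]'

```text
time: 15.05
tool_pos: [0.4976, -0.3227, 0.1187]
ee_rot: [3.141, -0.0, 0.761]
wrist_force: [-0.6, 0.9, -0.6]
width: 0.0562
```

```bash
python3 - <<'E'
from h import *
s=snap('wrist','wrist8');o=s['obs'];print(o['tool_pos'],o['ee_rot'])
from fit import T
print(proj(s,T([.511,-.3384,-.8066],[[-38,-15,9],[-38,15,9],[38,15,9],[38,-15,9],[14,0,9]])))
crop('wrist8',180,140,350,280,4.5,'c16')
E
```

```text
[ 0.49760144 -0.32274292  0.11868109] [ 3.14133390e+00 -9.17264557e-05  7.60930438e-01]
[[241.036744   171.70989655]
 [273.4507037  171.60618276]
 [272.71276887 246.29780306]
 [242.52070942 246.38685471]
 [257.50379351 223.88844997]]
```

View pics/wrist8.png

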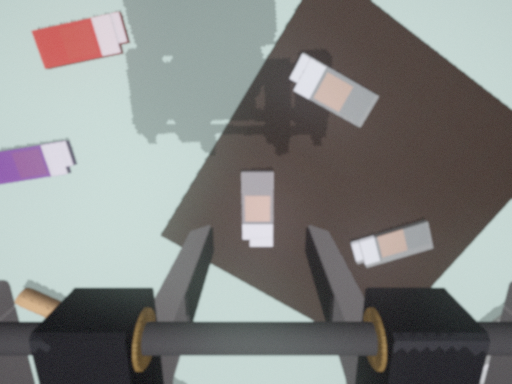

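View pics/c16.png

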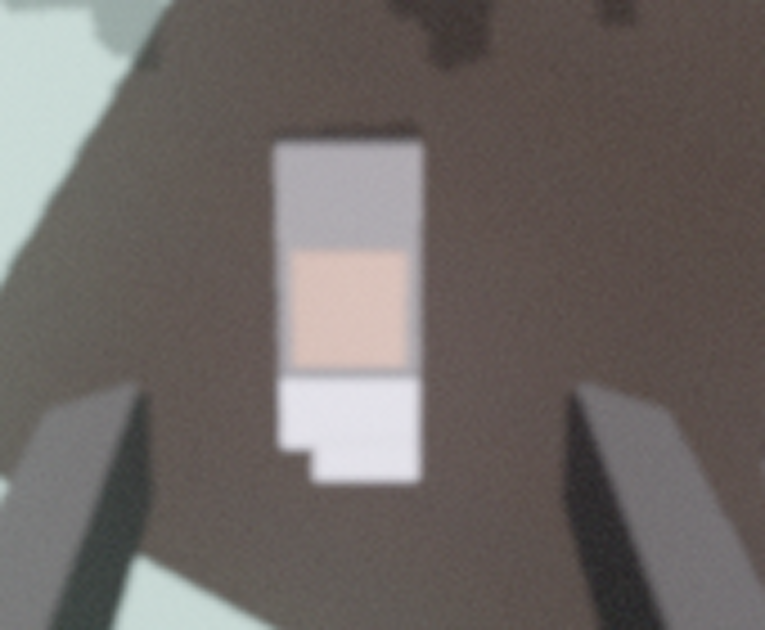

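The close crop confirms the choice: with the frosted end facing down in the image, the notch is on its right-hand side. The corners match the fit to within 1 px. I'll descend.

Emit:
send_rows --rows '[-1.5, 0.5, -20, 0, 0, 0, 0.6, 0, 0, -20, 0, 0, 0, 0.6, 0, 0, -20, 0, 0, 0, 0.6, 0, 0, -20, 0, 0, 0, 0.6, 0, 0, -15, 0, 0, 0, 0.6, 0, 0, -10, 0, 0, 0, 0.6, 0, 0, -5, 0, 0, 0, 0.6, 0, 0, 0, 0, 0, 0, 0.6]'

```text
time: 16.1
tool_pos: [0.4961, -0.3223, 0.0085]
ee_rot: [3.142, -0.0, 0.761]
wrist_force: [-0.0, -0.8, 1.3]
width: 0.0563
```

```bash
python3 - <<'E'
from h import *
for n in('wrist','side'):s=snap(n,n+'9')
o=s['obs'];print(o['tool_pos'],o['ee_rot'],o['wrist_force'])
crop('side9',220,260,340,350,6.5,'c17')
E
```

```text
[ 0.49637499 -0.3225138   0.00900213] [ 3.14071064e+00 -2.31864256e-04  7.60822179e-01] [-0.33529051 -0.53677839 -0.70446709]
```

View pics/wrist9.png

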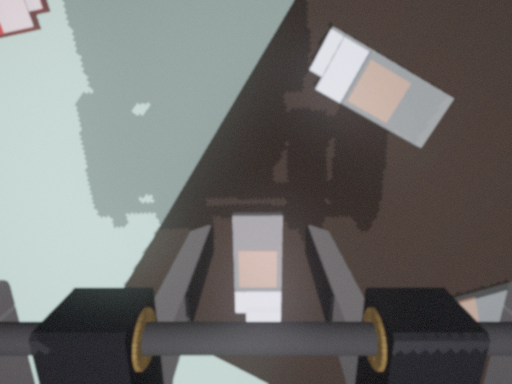

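View pics/c17.png

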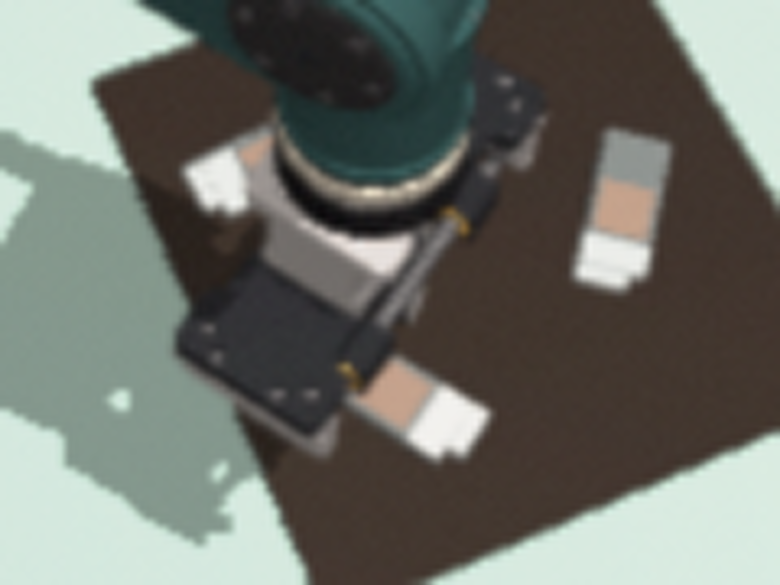

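Emit:
send_rows --rows '[0, 0, -2, 0, 0, 0, 0.6, 0, 0, -2, 0, 0, 0, 0.6, 0, 0, 0, 0, 0, 0, 0.6, 0, 0, 0, 0, 0, 0, 0.6, 0, 0, 0, 0, 0, 0, 0.1, 0, 0, 0, 0, 0, 0, 0.1, 0, 0, 0, 0, 0, 0, 0.1, 0, 0, 0, 0, 0, 0, 0.1]'

```text
time: 17.2
tool_pos: [0.4961, -0.3223, 0.0045]
ee_rot: [3.142, -0.0, 0.761]
wrist_force: [-0.3, 0.1, 0.3]
width: 0.0292
```

Emit:
send_rows --rows '[0, 0, 0, 0, 0, 0, 0.1, 0, 0, 0, 0, 0, 0, 0.1, 0, 0, 0, 0, 0, 0, 0.1, 0, 0, 0, 0, 0, 0, 0.1, 0, 0, 0, 0, 0, 0, 0.1, 0, 0, 0, 0, 0, 0, 0.1, 0, 0, 0, 0, 0, 0, 0.1, 0, 0, 0, 0, 0, 0, 0.1]'

```text
time: 18.2
tool_pos: [0.4961, -0.3223, 0.0045]
ee_rot: [3.142, -0.0, 0.761]
wrist_force: [0.0, 0.3, 0.2]
width: 0.0293
```

```bash
python3 - <<'E'
from h import *
for n in('wrist',):s=snap(n,n+'10')
o=s['obs'];print(o['tool_pos'],o['ee_rot'],o['wrist_force'],o['width'])
E
```

```text
[ 0.49609708 -0.32229051  0.00453351] [ 3.14150463e+00 -8.85108736e-05  7.60832151e-01] [0.0123571  0.29259173 0.18680344] 0.0293333915218377
```

View pics/wrist10.png

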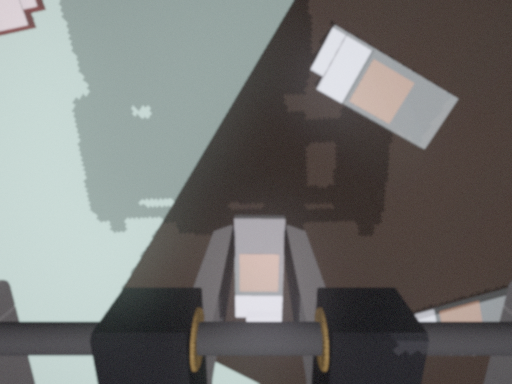

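Gripped at 29.3 mm. I'll lift slowly and check.

Emit:
send_rows --rows '[0, 0, 3, 0, 0, 0, 0.1, 0, 0, 8, 0, 0, 0, 0.1, 0, 0, 12, 0, 0, 0, 0.1, 0, 0, 15, 0, 0, 0, 0.1, 0, 0, 20, 0, 0, 0, 0.1, 0, 0, 20, 0, 0, 0, 0.1, 0, 0, 15, 0, 0, 0, 0.1, 0, 0, 7, 0, 0, 0, 0.1]'

```text
time: 19.25
tool_pos: [0.4966, -0.3227, 0.1063]
ee_rot: [3.139, -0.0, 0.761]
wrist_force: [-0.2, -0.3, 0.1]
width: 0.0296
```

```bash
python3 - <<'E'
from h import *
for n in('wrist','scene','side'):s=snap(n,n+'11')
o=s['obs'];print(o['tool_pos'],o['ee_rot'],o['wrist_force'],o['width'])
crop('wrist11',180,180,340,340,4,'c18')
a=cv2.imread('pics/side11.png')[240:340,220:340];b=cv2.imread('pics/scene11.png')[170:270,130:250]
cv2.imwrite('pics/c18b.png',cv2.resize(np.hstack([a,b]),None,fx=3.3,fy=3.3,interpolation=cv2.INTER_CUBIC))
E
```

```text
[ 0.49645295 -0.32257317  0.10558287] [ 3.13986703e+00 -3.16242544e-04  7.60832075e-01] [-0.41314534 -0.10406017 -0.51072095] 0.029178446955473614
```

View pics/c18.png

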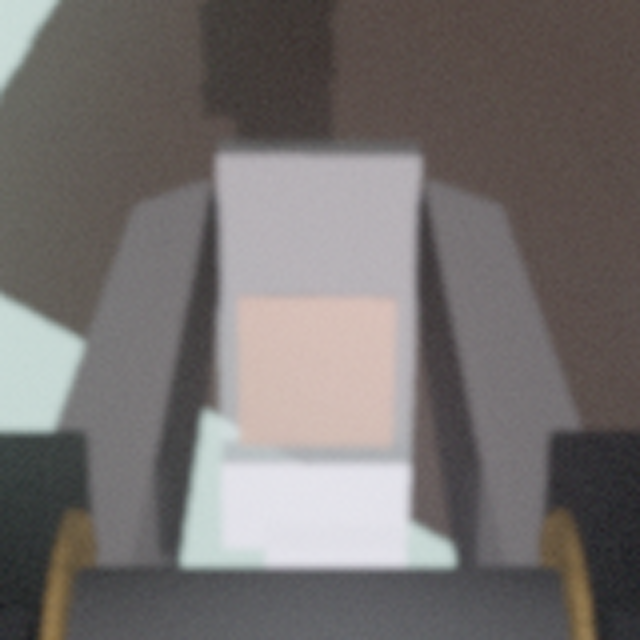

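View pics/c18b.png

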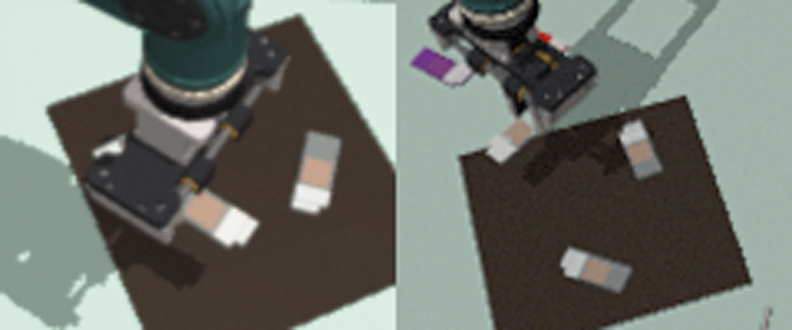

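The slide lifted level: its edges sit at the same wrist pixels as before the lift. I'll carry it to the reading point.

Emit:
send_rows --rows '[2, 10, 5, 0, 0, 1.5, 0.1, 2, 20, 5, 0, 0, 2.8, 0.1, 2, 30, 5, 0, 0, 3, 0.1, 2, 35, 5, 0, 0, 3, 0.1, 2, 38, 5, 0, 0, 3, 0.1, 2, 38, 5, 0, 0, 3, 0.1, 2, 38, 4, 0, 0, 3, 0.1, 2, 38, 4, 0, 0, 3, 0.1]'

```text
time: 20.4
tool_pos: [0.5116, -0.0726, 0.1428]
ee_rot: [-3.141, -0.001, 1.154]
wrist_force: [-0.0, -0.5, -0.6]
width: 0.0294
```

Emit:
send_rows --rows '[2, 38, 0, 0, 0, 3, 0.1, 2, 38, 0, 0, 0, 3, 0.1, 2, 38, 0, 0, 0, 3, 0.1, 2, 38, 0, 0, 0, 3, 0.1, 2, 35, 0, 0, 0, 3, 0.1, 2, 28, 0, 0, 0, 3, 0.1, 3, 20, 0, 0, 0, 2.1, 0.1, 2, 10.6, 0, 0, 0, 2, 0.1]'

```text
time: 21.4
tool_pos: [0.5287, 0.1717, 0.1425]
ee_rot: [-3.141, 0.0, 1.54]
wrist_force: [-0.5, -0.4, 0.1]
width: 0.0294
```

Emit:
send_rows --rows '[0, 0, 0, 0, 0, 0, 0.1, 0, 0, 0, 0, 0, 0, 0.1, 0, 0, 0, 0, 0, 0, 0.1, 0, 0, 0, 0, 0, 0, 0.1, 0, 0, 0, 0, 0, 0, 0.1, 0, 0, 0, 0, 0, 0, 0.1, 0, 0, 0, 0, 0, 0, 0.1, 0, 0, 0, 0, 0, 0, 0.1]'

```text
time: 22.4
tool_pos: [0.529, 0.1703, 0.1425]
ee_rot: [-3.142, -0.0, 1.536]
wrist_force: [-0.0, 0.5, -0.4]
width: 0.0293
```

```bash
python3 - <<'E'
from h import *
for n in('wrist','scene','side'):s=snap(n,n+'12')
o=s['obs'];print(o['time'],o['tool_pos'],o['ee_rot'],o['wrist_force'],o['width'])
crop('side12',190,70,350,210,4.5,'c19')
crop('scene12',225,140,375,260,5,'c20')
for n in('side12','scene12'):
  q=load(n); print(n,proj(q,[[.5777,.169,.148],[.5777,.1675,.148]]))
E
```

```text
22.5 [0.52903636 0.17037765 0.14248398] [-3.14153058e+00 -1.19647896e-04  1.53581954e+00] [-0.30111194  0.59165805 -0.03628945] 0.02935875984832279
side12 [[264.79589008 158.39756274]
 [264.89336274 158.7019514 ]]
scene12 [[309.99163641 203.72609278]
 [309.57836546 203.77188956]]
```

View pics/c19.png

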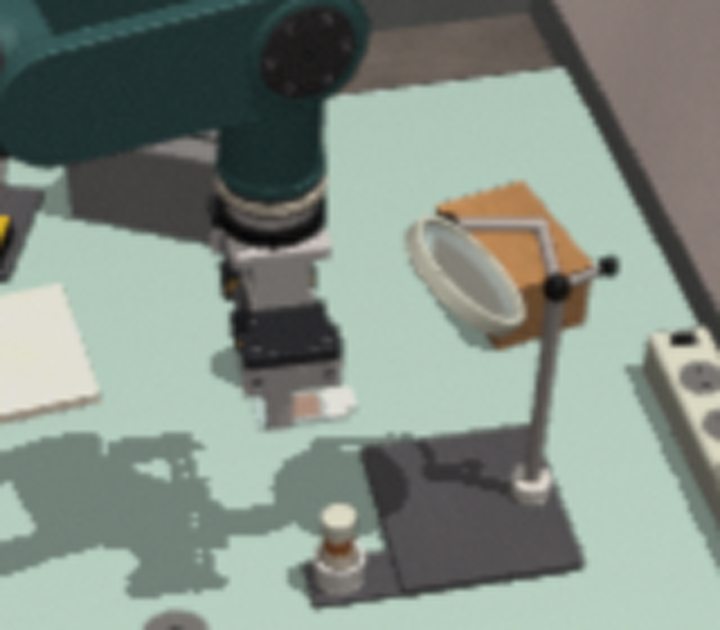

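View pics/c20.png

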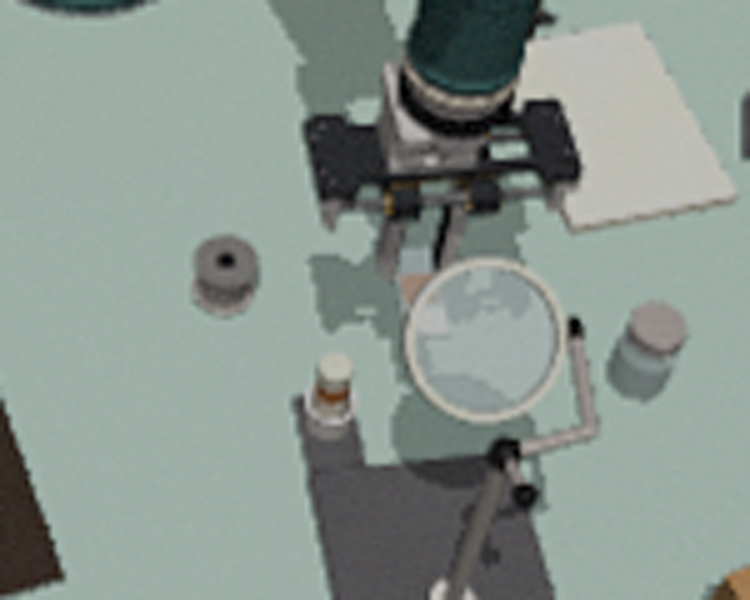

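View pics/wrist12.png

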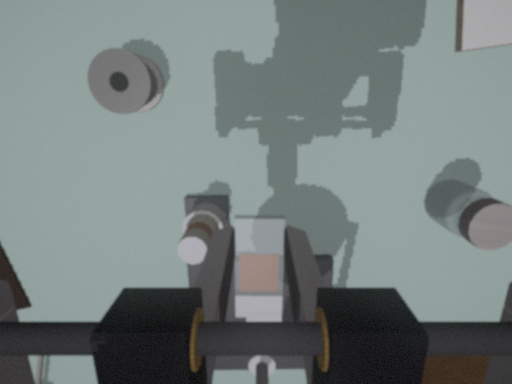

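In the side view the frosted end's middle is at (265.6,159.3), against (264.8,158.5) predicted. In the scene view it is at (311.6,203.6), against (310,203.7). That is within a few mm. The slide is level and still held, and the vial hasn't moved, so I'll hand in.

```bash
python3 - <<'E'
from h import *
o=get_obs();print(o['time'],o['width'],abs(o['qvel']).max())
print(close_job())
E
```

```text
22.55 0.029002637289999602 0.0006238130814426851
the job is handed in; nothing more can be done
None
```

I stood the vial in the collar, let it go, and handed the job in at 22.6 s with the gripper still holding the slide at the reading point. The hand-in reports no verdict.

- **Vial:** After release, its cap sat where a fully seated, upright vial should be, to within about a pixel in the side view. On the way down I corrected a sideways offset of about 3 mm between vial and collar, and it then went in with no contact force.
- **Slide:** I took the one with the right-hand notch, by the edges of its clear end, about 22 mm from its centre.
    - **Position:** The frosted end's middle was within 1 px of the reading point in the side view. In the scene view it was about 1.6 px off, or 4 mm, where it is partly seen through the lens.
    - **Hold:** It stayed level in the fingers (29 mm opening), with the label up and the frosted end towards the pillar. The arm was at rest.
- **Other objects:** The face-down slides, the reel and the jar showed no movement in the pictures I took. I did not measure their positions again.

No check failed. The only disagreement was about 2 mm in the collar's sideways position between the fixed cameras and the wrist camera, within the stated calibration.

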